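Aim the hand scanner at a drive's job sticker

ROBOT

A 7-joint arm with a two-finger parallel gripper is mounted at the origin on the work surface. World frame = base frame: x ahead of the robot, y to its left, z up, the work surface at z = 0. Lengths are in m, angles in rad, forces in N, time in s.
With the tool pointing down it reaches from about 0.35 to 0.9 m from the base axis. Payload 8.1 kg.
Tool frame: the origin (TCP) lies midway between the tips of the shut fingers; the grasp point (between the pads) lies 19 mm behind it; z points along the fingers, y is the line along which they close (so a half turn about z gives the same grasp; the last joint's range is limited). The gripper opens to 92 mm and grips with 3 to 60 N. Pads are 19 mm wide; open, the fingers measure 130 mm over their backs; the gripper's body (75 mm by 190 mm) begins 47 mm behind the grasp point.
Start: joints at [-1.234, 0.434, 0.025, 1.573, -0.012, 1.134, -0.075], TCP at [0.266, 0.566, 0.227] pointing down, gripper open.
Joint ranges: [-2.62, 2.62], [-0.44, 2.09], [-1.27, 1.32], [0.08, 2.57], [-1.32, 4.46], [0.12, 2], [-2.74, 2.74]. Speed limits (rad/s): [2.22, 2.22, 3.01, 3.01, 3.14, 3.14, 3.14].

INTERFACE

Orientations are given as a rotation vector (axis times angle).
In Python, from cell import observe, get_image, camera_model, sign_off, recognise, silhouettes gives the robot as it stands.
- The arm moves only by the tool apply_moves, never from a script. Its argument "motion" is a list of rows, each an object of numbers: "x", "y", "z": the shift along the world's x, y, z in cm; "yaw": the turn about the world's z in degrees; "hand": the opening, from -1 (shut) to 1 (fully open), so that 0 is half open. In form: [{"x": .., "y": .., "z": .., "yaw": .., "hand": ..}, ...]. A call has 1 to 10 rows; each row is the pose to reach, as a shift and turn from the pose commanded when the call began; what a row does not reach only later rows make up. A row lasts 1/8 s, in which the tool goes at most 62.5 mm and 10.7 degrees, less where a joint would pass 70% of its speed; a pose out of reach is approached as far as the arm can. A call with a gripper value outside its range is refused whole. The fingers move at their own pace and stop on an object; "newtons" is the grip in N (left out, the last holds). Time passes only in rows, so rows that repeat a pose let the fingers close. It gives the time, the measured TCP pose, the force, the opening and the grip force at its end, in the units of the state.
- observe(): the state, without advancing time (a new reading comes with each control period).
- get_image(name): name is "scene" or "top" or "wrist"; returns the picture (400x640x3 uint8, blue, green, red); there is no depth.
- camera_model(name): a dict with "camera_matrix" (3x3 intrinsics, pixels), "T" (4x4, takes a point from camera to world coordinates). Camera axes: x right, y up, looking along -z (the intrinsics and any distortion apply to the point x, -y, -z); pixel columns grow to the right and rows downward; lengths in m; the calibration is good to about 2 mm. A picture is of the moment at which its call begins: read the wrist's pose just before it. camera_model takes no time and is no camera call; for the wrist camera it gives the pose at the moment of the call.
- sign_off(): hands the job in; it is judged then, once.
Trained networks look in the newest picture that a camera, given by its name, has taken for a name from the list of things; names that differ only in an ending like _2 or _b are one class to them, and where a whole thing is asked for, a point or a joint stands for the part that bears it (a point fixed in the world has none). Each returns a list of dicts, best first, with "p" (0 to 1); they miss things now and then, are a little off and sometimes report something else, mostly with a low value. They report only what shows in the picture. A call takes as long as a camera call.
- recognise(query, camera): "rect" ([left, top, right, bottom] in pixels, round what is visible of it).
- silhouettes(query, camera): "mask" (400x640 bool, what is visible of it) and "rect" ([left, top, right, bottom] in pixels, round what is visible of it).
The state is a dict: "clock": time; "joints": joint angles; "dq": joint speeds; "joint_efforts": joint torques, N m; "position": TCP position; "ee_rot": TCP orientation; "force": force on the tool from outside, world axes, zero at the start; "ft_torque": the same for the moment, N m; "width": opening from 0.0 (shut) to 1.0 (fully open); "gripper_force": force on a finger pad.
Only numpy, scipy, OpenCV 4.12 (cv2) and the standard library are available. Lean on these libraries where they do the work, as an engineer would, in place of code of your own. Each camera call takes 0.05 s, during which the arm holds its last target. There are 200 camera calls.

TASK

Book in the full-size hard drive: draw the cordless hand scanner out of its charging stand, turn it nose down and hold it still with its window about 10 cm above the barcode sticker on the larger drive, aimed squarely down at the middle of the bars, with the wide way of its window lying along the row of bars. Do not touch the drive and leave everything else where it lies. Finish while still holding the scanner there: it reads by itself, so do not put it down or let go.

Things in the scene. Friction and masses are not known exactly. Their poses are not given: they have to be found in the camera images.
- scanner_head (a point): Grasp point of the dark, pistol-shaped hand scanner (loose, 180 to 300 g, 165 mm tall): middle of the head's flat-sided rear, above the grip, 140 mm up from the butt. Two flat parallel sides 54 mm apart (78 long, 46 high); grip across them, firmly, leaning either way in their plane. z up along the grip, x horizontal to the front (nose, trigger), y across the flats. The nose dips 15 degrees below x.
- scanner_window (a point): Middle of the reading window in the scanner's nose (nose 66 mm wide, 52 high; window 52 wide, 34 high), 69 mm ahead of and 18 mm below scanner_head along that point's x and z. x points out of the window along the line of sight (15 degrees below scanner_head's x), y along the wide way of the window (same as scanner_head's y), z along the short way.
- scanner_butt (a point): Middle of the underside of the scanner's grip (butt 38 mm in x by 32 mm in y; grip above it 34 by 29 mm), 140 mm below and 4 mm behind scanner_head; same axes. The scanner's centre of mass is about 10 mm in front of and 105 mm above this point.
- stand: Dark charging stand, fixed to the bench: foot 125 x 96 x 14 mm, upright cup 60 x 54 mm outside, 42 x 36 mm inside, rim 76 mm above the stand's underside. The scanner stands upright and free in it (play 2 mm a side, no latch), its butt 18 mm above the stand's underside, so it must rise 58 mm to come clear. Origin mid-underside; x to the front, where the nose faces; z up.
- drive: The full-size (3.5 inch) hard drive, loose, silver, 147 mm (x) by 102 mm (y) by 26 mm high, 620 g, lying flat, lid up. Origin in the middle of the underside. Not to be touched.
- sticker (a point): Middle of the barcode sticker on top of the full-size drive, 35 mm to +x from the middle of the drive, 27 mm above its underside. White paper 34 mm (x) by 74 mm (y) with dark bars: each bar runs along x, the row of bars runs along y (about 60 mm long); z points up out of the sticker.
- small_drive: Bystander: the smaller notebook (2.5 inch) drive, loose, silver, 100 mm (x) by 70 mm (y) by 10 mm high, also with a barcode sticker. Origin in the middle of the underside.
- small_drive_middle (a point): Middle of the notebook drive, 5 mm above its underside.
- screwdriver: Bystander: small dark-handled screwdriver lying on the bench, 200 mm long, handle 22 mm thick. Origin on the underside, near its middle, shank to +x.
- screw_dish: Bystander: round steel screw dish, 96 mm across, 24 mm high. Origin in the middle of the underside.

How it is judged:
By the outcome, as a careful person would: the job done as asked, in the order asked, and still so for the second after the job is handed in, while the arm keeps its last pose, push and grip.
It also fails if it takes over 35 s, if anything falls off the work surface, if the arm or the gripper's body presses on something with over 40 N, if the wrist force passes 120 N, or if a joint passes its speed limit or range.

## Working session

There is one attempt and no reset: what is moved stays moved. The work goes in short steps, Python scripts to look and compute and a tool call to move; the robot and the scene stay as the last step left them, time stands still between calls to the robot, and variables do not carry over. Pictures are saved under pics/ and viewed, at most 10 in all, crops included, and the job is handed in when it is done.

Besides the shell and the picture viewer there is one more tool, called after ">>>" in YAML: its name, and indented under it one key for each argument. apply_moves: Moves the arm, as the interface text tells. Its arguments: {"type":"object","properties":{"motion":{"type":"array","items":{"type":"object","properties":{"x":{"type":"number"},"y":{"type":"number"},"z":{"type":"number"},"yaw":{"type":"number"},"hand":{"type":"number"}}}},"newtons":{"type":"number"}},"required":["motion"]}

```bash
mkdir -p pics
cat > h.py <<'E'
import numpy as np,cv2
from scipy.spatial.transform import Rotation as R
from cell import *
def ray(cam,px,z):
    m=camera_model(cam);K=np.array(m["camera_matrix"]);T=np.array(m["T"])
    d=m.get("distortion");u=cv2.undistortPoints(np.array(px,float).reshape(-1,1,2),K,None if d is None else np.array(d)).reshape(-1,2)
    D=np.c_[u[:,0],-u[:,1],-np.ones(len(u))]@T[:3,:3].T;o=T[:3,3]
    return o+D*((np.reshape(z,(-1,1))-o[2])/D[:,2:])
def proj(cam,P):
    m=camera_model(cam);K=np.array(m["camera_matrix"]);T=np.linalg.inv(np.array(m["T"]))
    q=np.atleast_2d(P)@T[:3,:3].T+T[:3,3];q=q*[1,-1,-1];q=q@K.T;return q[:,:2]/q[:,2:]
E
python3 - <<'E'
from h import *
s=observe();print(s["clock"],s["position"],R.from_rotvec(s["ee_rot"]).as_matrix().round(3).tolist())
for c in ["scene","top"]:
    cv2.imwrite(f"pics/{c}0.png",get_image(c)); m=camera_model(c);print(c,list(m),np.round(m["T"],3).tolist())
    for q in ["stand","scanner_head","drive","sticker","small_drive","screwdriver","screw_dish"]:
        for r in silhouettes(q,c)[:2]:
            mk=r["mask"].astype(np.uint8);ys,xs=np.nonzero(mk)
            print(c,q,round(r["p"],2),np.round(r["rect"]),cv2.minAreaRect(np.c_[xs,ys].astype(np.float32)) if len(xs) else None)
E
```

```text
0.0 [0.26591957 0.5650282  0.22592327] [[-0.905, 0.426, -0.001], [0.426, 0.905, -0.002], [-0.0, -0.002, -1.0]]
scene ['camera_matrix', 'T'] [[0.811, -0.303, 0.5, 1.048], [0.584, 0.451, -0.675, -0.591], [-0.022, 0.84, 0.543, 0.597], [0.0, 0.0, 0.0, 1.0]]
scene stand 0.62 [308. 173. 366. 218.] ((338.68377685546875, 192.4027099609375), (52.27376174926758, 38.74581527709961), 17.10272979736328)
scene scanner_head 0.95 [305. 134. 352. 179.] ((328.5, 158.5), (45.0, 49.0), 90.0)
scene drive 0.89 [256. 209. 332. 258.] ((292.5, 230.50001525878906), (70.20255279541016, 37.31487274169922), 18.43494987487793)
scene sticker 0.94 [255. 209. 330. 254.] ((292.1726379394531, 230.93545532226562), (68.90165710449219, 36.66889190673828), 19.29004669189453)
scene small_drive 0.5 [303. 133. 352. 183.] ((328.5, 159.0), (48.0, 49.0), 90.0)
scene screwdriver 0.84 [313. 288. 383. 354.] ((349.731689453125, 319.41461181640625), (13.430944442749023, 94.3289566040039), 51.34019470214844)
scene screwdriver 0.3 [303. 135. 352. 180.] ((328.0, 158.5), (45.0, 48.0), 90.0)
scene screw_dish 0.79 [392. 211. 434. 236.] ((
[... 897 characters left out ...]
58.52871322631836, 41.08053207397461), 83.6598129272461)
top sticker 0.8 [291. 210. 336. 269.] ((311.3739929199219, 238.302734375), (58.15240478515625, 40.25130081176758), 83.9909896850586)
top small_drive 0.55 [376. 222. 410. 269.] ((391.7705993652344, 245.78236389160156), (28.092496871948242, 39.15595245361328), 12.52880859375)
top screwdriver 0.91 [358. 138. 407. 151.] ((379.56439208984375, 143.06509399414062), (43.561588287353516, 6.924424171447754), 8.426968574523926)
top screw_dish 0.74 [231. 134. 264. 167.] ((247.5, 151.0), (34.0, 35.0), 90.0)
top screw_dish 0.68 [377. 224. 407. 267.] ((391.5511169433594, 245.9952392578125), (29.442468643188477, 41.290870666503906), 13.13402271270752)
```

Run:
```python
import cv2,numpy as np
a=cv2.imread("pics/top0.png")[110:290,200:430];b=cv2.imread("pics/scene0.png")[110:380,230:460]
a=cv2.resize(a,None,fx=1.74,fy=1.74,interpolation=2);b=cv2.resize(b,None,fx=1.74,fy=1.74,interpolation=2)
h=max(len(a),len(b));a=cv2.copyMakeBorder(a,0,h-len(a),0,0,0);cv2.imwrite("pics/v1.png",np.hstack([a,b])[:,:800])
from h import *
print(ray("top",[(311.5,238.3),(230,242.5),(244.6,236.2),(391.7,245.8),(247.5,151)],[.027,.165,.01,.01,.012]).round(3))
```

```text
[[ 0.525  0.005  0.027]
 [ 0.509  0.181  0.165]
 [ 0.532  0.178  0.01 ]
 [ 0.505 -0.2    0.01 ]
 [ 0.759  0.175  0.012]]
```

View pics/v1.png

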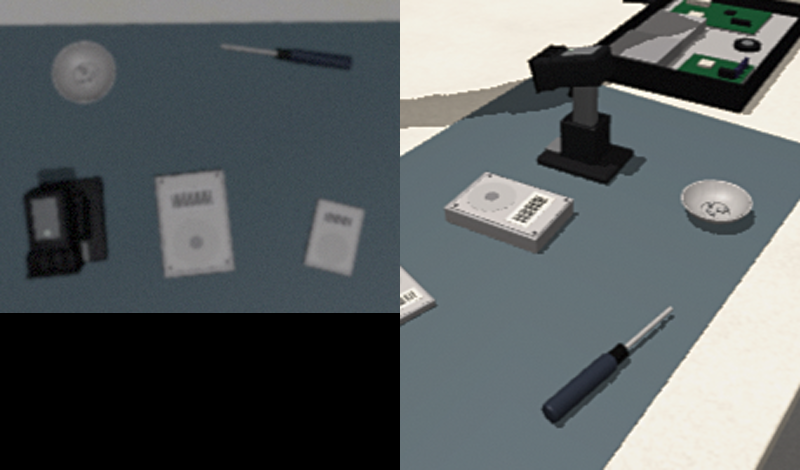

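>>> apply_moves:
  motion:
    - {"x": 3, "y": -5, "z": 2, "yaw": 5}
    - {"x": 6, "y": -10, "z": 4, "yaw": 10}
    - {"x": 9, "y": -15, "z": 6, "yaw": 15}
    - {"x": 12, "y": -20, "z": 8, "yaw": 20}
    - {"x": 15, "y": -25, "z": 9, "yaw": 25}
    - {"x": 18, "y": -30, "z": 10, "yaw": 25}
    - {"x": 21, "y": -34, "z": 10, "yaw": 25}
    - {"x": 24, "y": -38, "z": 10, "yaw": 25}
    - {"x": 24, "y": -38, "z": 10, "yaw": 25}
    - {"x": 24, "y": -38, "z": 10, "yaw": 25}
  newtons: 15

```text
schema error: expected keys x, y, z, yaw, hand
```

Run:
```python
from h import *
s=observe();print(s["clock"],s["position"],s["joints"])
im=get_image("wrist");cv2.imwrite("pics/w1.png",im);m=camera_model("wrist");print(np.round(m["T"],3).tolist(),np.round(m["camera_matrix"]).tolist())
for q in ["scanner_head","stand","drive"]:
    for r in silhouettes(q,"wrist")[:2]:
        ys,xs=np.nonzero(r["mask"]);print(q,round(r["p"],2),np.round(r["rect"]),cv2.minAreaRect(np.c_[xs,ys].astype(np.float32)))
```

```text
0.8 [0.26612962 0.56552609 0.22676115] [-1.23357948  0.43446931  0.02499224  1.57319914 -0.01161834  1.13399606
 -0.07513677]
[[0.425, -0.866, -0.262, 0.196], [0.905, 0.408, 0.122, 0.598], [0.001, -0.288, 0.958, 0.385], [0.0, 0.0, 0.0, 1.0]] [[293.0, 0.0, 325.0], [0.0, 293.0, 203.0], [0.0, 0.0, 1.0]]
```

View pics/w1.png

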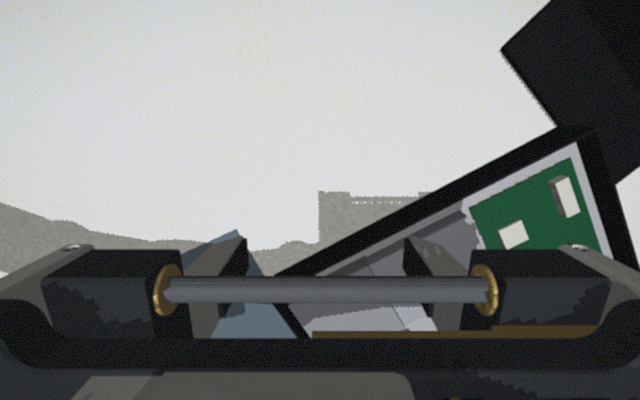

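>>> apply_moves:
  motion:
    - {"x": 3, "y": -5, "z": 2, "yaw": 5, "hand": 1}
    - {"x": 6, "y": -10, "z": 4, "yaw": 10, "hand": 1}
    - {"x": 9, "y": -15, "z": 6, "yaw": 15, "hand": 1}
    - {"x": 12, "y": -20, "z": 8, "yaw": 20, "hand": 1}
    - {"x": 15, "y": -25, "z": 9, "yaw": 25, "hand": 1}
    - {"x": 18, "y": -30, "z": 10, "yaw": 25, "hand": 1}
    - {"x": 21, "y": -34, "z": 10, "yaw": 25, "hand": 1}
    - {"x": 24, "y": -38, "z": 10, "yaw": 25, "hand": 1}
    - {"x": 24, "y": -38, "z": 10, "yaw": 25, "hand": 1}
    - {"x": 24, "y": -38, "z": 10, "yaw": 25, "hand": 1}
  newtons: 15

```text
clock: 2.25
position: [0.5058, 0.1859, 0.3267]
ee_rot: [-0.006, -3.141, -0.001]
force: [-0.6, -0.1, -0.4]
width: 1.001
gripper_force: 0.0
```

Run:
```python
from h import *
s=observe();print(s["clock"],s["position"],s["joints"])
im=get_image("wrist");cv2.imwrite("pics/w2.png",im);m=camera_model("wrist");print(np.round(m["T"],3).tolist())
for q in ["scanner_head","stand","drive"]:
    for r in silhouettes(q,"wrist")[:2]:
        ys,xs=np.nonzero(r["mask"]);print(q,round(r["p"],2),np.round(r["rect"]),cv2.minAreaRect(np.c_[xs,ys].astype(np.float32)))
```

```text
2.25 [0.50584326 0.18592437 0.32669571] [-0.57661101  0.22220308  0.1575857   1.63451069 -0.03658987  1.28785795
  1.15456901]
[[0.002, -0.957, -0.288, 0.428], [1.0, 0.002, -0.001, 0.186], [0.002, -0.288, 0.957, 0.485], [0.0, 0.0, 0.0, 1.0]]
scanner_head 0.96 [288. 138. 352. 244.] ((323.0468444824219, 190.3777618408203), (100.36196899414062, 61.48950958251953), 84.4006576538086)
stand 0.95 [347. 143. 352. 214.] ((350.0781555175781, 178.13255310058594), (70.10932922363281, 7.568229675292969), 86.05481719970703)
drive 0.98 [172. 130. 259. 225.] ((212.3415069580078, 177.84417724609375), (96.61656188964844, 69.48526763916016), 79.50852966308594)
```

View pics/w2.png

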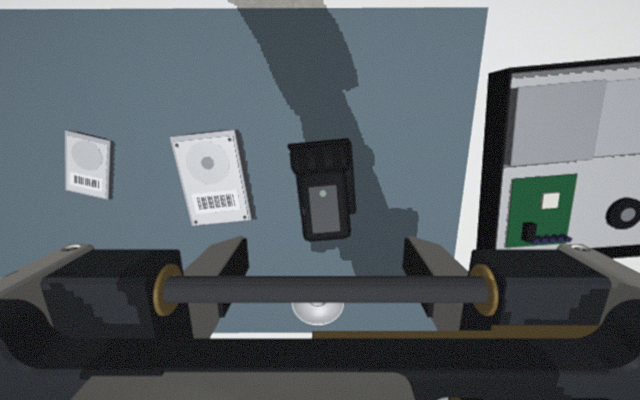

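Run:
```python
from h import *
P=ray("wrist",[(290,146),(350,140),(304,240),(350,235),(302,190),(349,183)],[.165,.165,.18,.18,.175,.175]);print(P.round(4))
print("mid nose",(P[0]+P[1])/2,"mid rear",(P[2]+P[3])/2,"w",np.linalg.norm(P[0]-P[1]),np.linalg.norm(P[2]-P[3]),"len",np.linalg.norm((P[0]+P[1]-P[2]-P[3])/2))
d=(P[0]+P[1]-P[2]-P[3])[:2];print("dir",np.degrees(np.arctan2(d[1],d[0])), "across",[np.degrees(np.arctan2(*(P[j]-P[i])[1::-1])) for i,j in((0,1),(2,3),(4,5))])
# drive & top-cam
D=ray("wrist",[(171,136),(238,130),(251,216),(193,225)],[.026]*4);print(D.round(4),D.mean(0),[np.linalg.norm(D[i]-D[i-1]).round(4) for i in range(4)])
im=cv2.imread("pics/w2.png");c=cv2.resize(im[120:260,160:370],None,fx=3.8,fy=3.8,interpolation=cv2.INTER_CUBIC);cv2.imwrite("pics/w2c.png",np.clip(c*1.5,0,255).astype(np.uint8))
```

```text
[[0.4603 0.1488 0.165 ]
 [0.4541 0.2133 0.165 ]
 [0.5636 0.1627 0.18  ]
 [0.5576 0.2145 0.18  ]
 [0.5067 0.1614 0.175 ]
 [0.4989 0.2125 0.175 ]]
mid nose [0.45721499 0.18108126 0.165     ] mid rear [0.56062038 0.18859584 0.18      ] w 0.06479420978228843 0.05218908075089601 len 0.10475754589528091
dir -175.8435612627879 across [np.float64(95.55291386657245), np.float64(96.62461004045535), np.float64(98.62209324033093)]
[[ 0.459  -0.0488  0.026 ]
 [ 0.4502  0.0543  0.026 ]
 [ 0.5886  0.0638  0.026 ]
 [ 0.6044 -0.0343  0.026 ]] [0.52558161 0.00876199 0.026     ] [np.float64(0.1461), np.float64(0.1035), np.float64(0.1387), np.float64(0.0994)]
```

View pics/w2c.png

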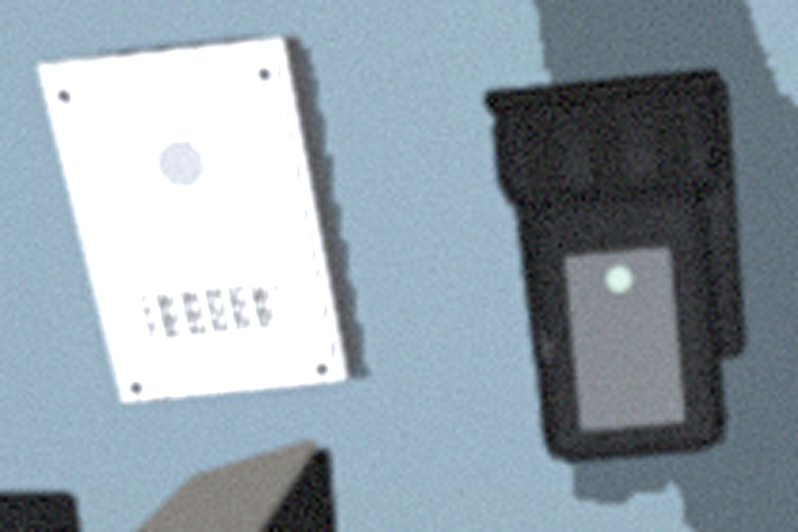

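Run:
```python
from h import *
f=lambda L:[(160+a/3.8,120+b/3.8) for a,b in L]
D=ray("wrist",f([(38,65),(285,38),(347,378),(122,402)]),[.026]*4);print(D.round(4),D.mean(0),[np.linalg.norm(D[i]-D[i-1]).round(4) for i in range(4)])
ex=(D[2]+D[3]-D[0]-D[1]);ey=D[1]+D[2]-D[0]-D[3];a=np.degrees(np.arctan2(ex[1],ex[0]));b=np.degrees(np.arctan2(ey[1],ey[0]));print("drive ang",a,b-90)
S=ray("wrist",f([(207,313)]),[.027]);print("sticker meas",S,"model",D.mean(0)+.035*ex/np.linalg.norm(ex))
P=ray("wrist",f([(565,257),(668,247),(685,422),(580,430)]),[.183]*4);print(P.round(4),P.mean(0))
ex=(P[0]+P[1]-P[2]-P[3]);ey=P[1]+P[2]-P[0]-P[3];print("scan ang",np.degrees(np.arctan2(ex[1],ex[0])),np.degrees(np.arctan2(ey[1],ey[0]))+90)
Q=ray("wrist",f([(553,455),(722,440),(520,205),(487,100),(722,72)]),[.178,.178,.178,.165,.165]);print(Q.round(4))
```

```text
[[ 0.4607 -0.0506  0.026 ]
 [ 0.4502  0.0498  0.026 ]
 [ 0.5948  0.0639  0.026 ]
 [ 0.6058 -0.036   0.026 ]] [0.52787376 0.00677436 0.026     ] [np.float64(0.1459), np.float64(0.1009), np.float64(0.1452), np.float64(0.1005)]
drive ang 5.678713653677705 6.1395872372598745
sticker meas [[0.56469602 0.00633986 0.027     ]] model [0.56270199 0.01023761 0.026     ]
[[0.5021 0.1692 0.183 ]
 [0.4993 0.1979 0.183 ]
 [0.5516 0.2033 0.183 ]
 [0.5541 0.1727 0.183 ]] [0.52674816 0.18577171 0.183     ]
scan ang -175.10428911685378 185.09328177453392
[[0.5642 0.1643 0.178 ]
 [0.5594 0.2147 0.178 ]
 [0.4883 0.1566 0.178 ]
 [0.4607 0.1468 0.165 ]
 [0.453  0.2133 0.165 ]]
```

>>> apply_moves:
  motion:
    - {"x": 2.4, "y": 0, "z": -2, "yaw": 5, "hand": 1}
    - {"x": 2.4, "y": 0, "z": -7, "yaw": 5, "hand": 1}
    - {"x": 2.4, "y": 0, "z": -12, "yaw": 5, "hand": 1}
    - {"x": 2.4, "y": 0, "z": -16, "yaw": 5, "hand": 1}
    - {"x": 2.4, "y": 0, "z": -18.6, "yaw": 5, "hand": 1}
    - {"x": 2.4, "y": 0, "z": -18.6, "yaw": 5, "hand": 1}

```text
clock: 3.2
position: [0.5285, 0.1858, 0.1391]
ee_rot: [0.133, -3.135, 0.002]
force: [0.4, -0.3, 1.1]
width: 1.003
gripper_force: 0.0
```

>>> apply_moves:
  motion:
    - {"x": 0, "y": 0, "z": 0, "yaw": 0, "hand": 0}
    - {"x": 0, "y": 0, "z": 0, "yaw": 0, "hand": -0.2}
    - {"x": 0, "y": 0, "z": 0, "yaw": 0, "hand": -0.2}
    - {"x": 0, "y": 0, "z": 0, "yaw": 0, "hand": -0.2}
    - {"x": 0, "y": 0, "z": 0, "yaw": 0, "hand": -0.2}
    - {"x": 0, "y": 0, "z": 0, "yaw": 0, "hand": -0.2}
  newtons: 20

```text
clock: 3.95
position: [0.5304, 0.1855, 0.1411]
ee_rot: [-0.131, 3.138, 0.0]
force: [-0.8, -0.2, 4.9]
width: 0.587
gripper_force: 20.0
```

Run:
```python
from h import *
s=observe();print(s["clock"],s["position"],s["width"],s["gripper_force"],s["force"],s["ft_torque"])
im=get_image("wrist");c=get_image("scene")
cv2.imwrite("pics/v3.png",np.hstack([cv2.resize(im,(400,250)),cv2.resize(c[90:250,220:476],(400,250))]))
```

```text
3.95 [0.53037997 0.1855482  0.14112111] 0.5873229983146363 19.9529367685318 [-0.830701   -0.17406749  4.87608329] [-0.06229785  0.207158   -0.05519204]
```

View pics/v3.png

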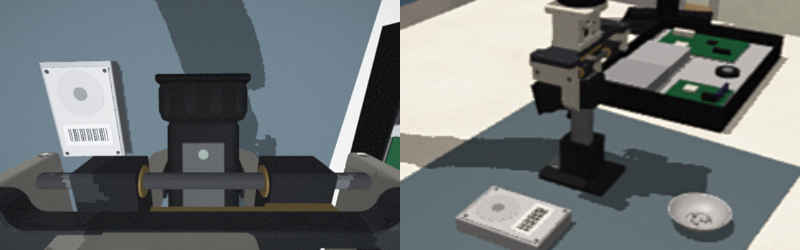

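>>> apply_moves:
  motion:
    - {"x": 0, "y": 0, "z": 1, "yaw": 0, "hand": -0.2}
    - {"x": 0, "y": 0, "z": 2.5, "yaw": 0, "hand": -0.2}
    - {"x": 0, "y": 0, "z": 4, "yaw": 0, "hand": -0.2}
    - {"x": 0, "y": 0, "z": 4.8, "yaw": 0, "hand": -0.2}
    - {"x": 0, "y": 0, "z": 4.8, "yaw": 0, "hand": -0.2}
    - {"x": 0, "y": 0, "z": 4.8, "yaw": 0, "hand": -0.2}

```text
clock: 4.8
position: [0.5299, 0.1854, 0.1884]
ee_rot: [0.132, -3.138, 0.0]
force: [-0.2, -0.5, -2.5]
width: 0.59
gripper_force: 20.0
```

>>> apply_moves:
  motion:
    - {"x": -1.3, "y": -0.12, "z": 0.1, "yaw": 0, "hand": -0.2}
    - {"x": -2.6, "y": -0.23, "z": 0.1, "yaw": 0, "hand": -0.2}
    - {"x": -3.7, "y": -0.33, "z": 0, "yaw": 0, "hand": -0.2}
    - {"x": -4.9, "y": -0.43, "z": -0.2, "yaw": 0, "hand": -0.2}
    - {"x": -4.9, "y": -0.43, "z": -0.2, "yaw": 0, "hand": -0.2}

```text
clock: 5.42
position: [0.4795, 0.1812, 0.1866]
ee_rot: [0.132, -3.137, -0.0]
force: [0.8, -0.2, -1.6]
width: 0.589
gripper_force: 20.0
```

Run:
```python
from h import *
s=observe();print(s["clock"],s["position"],s["width"],s["gripper_force"],s["force"],s["ft_torque"])
im=get_image("wrist");c=get_image("scene")
cv2.imwrite("pics/v4.png",np.hstack([cv2.resize(im,(400,250)),cv2.resize(c[90:250,220:476],(400,250),interpolation=2)]))
```

```text
5.425 [0.47946528 0.1812187  0.18656386] 0.5886461386695071 19.99973237514496 [ 0.78669656 -0.16687584 -1.58462535] [ 0.04330558  0.03489862 -0.0176567 ]
```

View pics/v4.png

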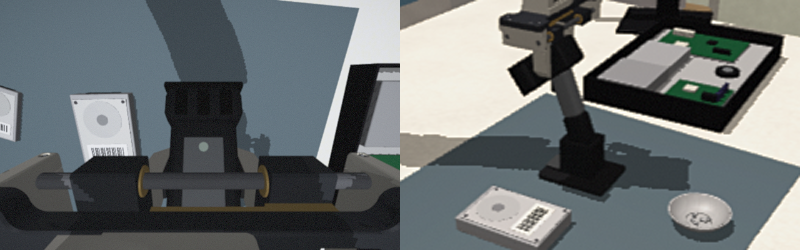

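>>> apply_moves:
  motion:
    - {"x": -1.1, "y": -0.1, "z": -0.3, "yaw": 0, "hand": -0.2}
    - {"x": -2.2, "y": -0.19, "z": -0.7, "yaw": 0, "hand": -0.2}
    - {"x": -3.2, "y": -0.28, "z": -1.25, "yaw": 0, "hand": -0.2}
    - {"x": -4.2, "y": -0.36, "z": -1.9, "yaw": 0, "hand": -0.2}
    - {"x": -5.1, "y": -0.44, "z": -2.6, "yaw": 0, "hand": -0.2}
    - {"x": -5.9, "y": -0.51, "z": -3.4, "yaw": 0, "hand": -0.2}
    - {"x": -6.6, "y": -0.57, "z": -4.3, "yaw": 0, "hand": -0.2}
    - {"x": -7.25, "y": -0.63, "z": -5.2, "yaw": 0, "hand": -0.2}
    - {"x": -7.25, "y": -0.63, "z": -5.2, "yaw": 0, "hand": -0.2}

```text
clock: 6.65
position: [0.4073, 0.1745, 0.1337]
ee_rot: [0.132, -3.136, 0.002]
force: [-0.2, -0.1, -2.8]
width: 0.589
gripper_force: 20.0
```

Run:
```python
from h import *
s=observe();print(s["clock"],s["position"],s["width"],s["gripper_force"],s["force"],s["ft_torque"])
im=get_image("wrist");c=get_image("scene")
cv2.imwrite("pics/v5.png",np.hstack([cv2.resize(im,(400,250)),cv2.resize(c[90:250,220:476],(400,250),interpolation=2)]))
```

```text
6.65 [0.40731717 0.17447347 0.13371058] 0.5893330100797831 19.999142289161682 [-0.24624744 -0.05151672 -2.83150199] [0.10063607 0.12307314 0.03537992]
```

View pics/v5.png

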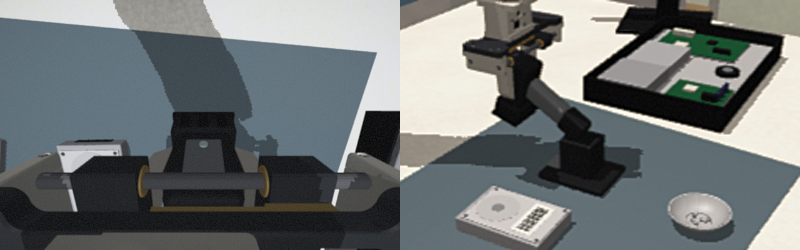

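>>> apply_moves:
  motion:
    - {"x": -0.5, "y": -0.04, "z": -1.0, "yaw": 0, "hand": -0.2}
    - {"x": -0.95, "y": -0.08, "z": -2.0, "yaw": 0, "hand": -0.2}
    - {"x": -1.2, "y": -0.1, "z": -3.0, "yaw": 0, "hand": -0.2}
    - {"x": -1.2, "y": -0.1, "z": -3.0, "yaw": 0, "hand": -0.2}

```text
clock: 7.25
position: [0.3958, 0.1736, 0.1038]
ee_rot: [0.132, -3.137, 0.001]
force: [0.5, 0.2, -2.8]
width: 0.588
gripper_force: 20.0
```

```bash
cat > ang.py <<'E'
from h import *
def run(name,cam="scene",yaw=185):
    s=observe();p=np.array(s["position"]);print(s["clock"],p.round(4),np.round(s["force"],1),np.round(s["ft_torque"],2))
    c=get_image(cam);G=p+[0,0,.019]
    mask=np.zeros((400,640),bool)
    for q in ["scanner_butt","scanner_head"]:
        for r in silhouettes(q,cam)[:1]: print(q,round(r["p"],2),np.round(r["rect"])); mask|=r["mask"]
    u=np.array([np.cos(np.radians(yaw)),np.sin(np.radians(yaw)),0]);v=np.array([-u[1],u[0],0]);k=np.array([0,0,1.])
    def pts(t,dx,L):
        t=np.radians(t);X=np.cos(t)*u-np.sin(t)*k;Z=np.sin(t)*u+np.cos(t)*k
        f=lambda xs,ys,zs:np.array([G+(x-dx)*X+y*v+z*Z for x in xs for y in ys for z in zs])
        g=f((-.021,.013),(-.0145,.0145),(-.14,-.03))
        t2=np.radians(15);h=[]
        for a in (0.045,.069):
            for b in (-.026,.026):
                for y in(-.033,.033): h.append(G+(a-dx+b*np.sin(t2))*X+y*v+(-.018+(0.069-a)*np.tan(t2)+b*np.cos(t2))*Z)
        r=f((-.036,.036),(-.027,.027),(-.023,.023))
        return g,np.array(h),r
    best=[]
    for dx in (-.006,0,.006):
        for t in np.arange(30,100,1.):
            m=np.zeros((400,640),np.uint8)
            for part in pts(t,dx,0): cv2.fillConvexPoly(m,cv2.convexHull(proj(cam,part).astype(np.float32)).astype(np.int32),1)
            m=m>0; best.append(((mask&m).sum()/(mask|m).sum(),t,dx))
    best.sort(reverse=True);print(best[:6])
    t=best[0][1];o=c.copy()
    for part in pts(t,best[0][2],0): cv2.polylines(o,[cv2.convexHull(proj(cam,part).astype(np.float32)).astype(np.int32)],1,(0,255,0),1)
    o[mask]=o[mask]//2+np.array([0,0,110],np.uint8)
    q=proj(cam,G)[0].astype(int);x0,y0=max(q[0]-70,0),max(q[1]-50,0)
    e=lambda i:cv2.resize(i[y0:y0+110,x0:x0+145],None,fx=2.7,fy=2.7,interpolation=2)
    cv2.imwrite(name,np.hstack([np.clip(e(c)*1.6,0,255).astype(np.uint8),e(o)]))
E
python3 -c "
from ang import *
run('pics/v6.png')"
```

```text
7.25 [0.3958 0.1736 0.1038] [ 0.5  0.2 -2.8] [0.03 0.12 0.02]
scanner_butt 0.91 [282. 135. 340. 180.]
scanner_head 0.61 [281. 137. 342. 180.]
[(np.float64(0.721259842519685), np.float64(76.0), 0), (np.float64(0.7211640211640211), np.float64(75.0), 0), (np.float64(0.7170401250651381), np.float64(77.0), 0), (np.float64(0.712565445026178), np.float64(73.0), 0.006), (np.float64(0.7072916666666667), np.float64(74.0), 0.006), (np.float64(0.7069502074688797), np.float64(78.0), 0)]
```

View pics/v6.png

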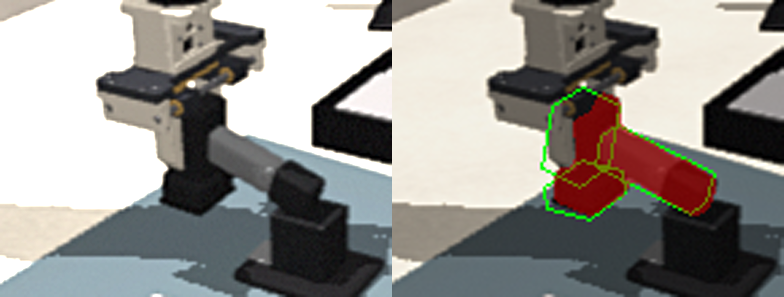

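>>> apply_moves:
  motion:
    - {"x": 0, "y": 0, "z": 0, "yaw": 0, "hand": -0.3}
    - {"x": 0, "y": 0, "z": 0, "yaw": 0, "hand": -0.3}
    - {"x": 0, "y": 0, "z": 0, "yaw": 0, "hand": -0.3}
    - {"x": 0, "y": 0, "z": 2, "yaw": 0, "hand": -0.3}
    - {"x": 0, "y": 0, "z": 6, "yaw": 0, "hand": -0.3}
    - {"x": 2, "y": -1, "z": 10, "yaw": 0, "hand": -0.3}
    - {"x": 6, "y": -2, "z": 14, "yaw": 0, "hand": -0.3}
    - {"x": 9, "y": -3, "z": 17, "yaw": 1, "hand": -0.3}
    - {"x": 11, "y": -3, "z": 19, "yaw": 1, "hand": -0.3}
    - {"x": 11, "y": -3, "z": 19, "yaw": 1, "hand": -0.3}
  newtons: 60

```text
clock: 8.65
position: [0.5082, 0.1438, 0.2957]
ee_rot: [-0.157, 3.135, 0.001]
force: [-0.8, -0.7, -3.0]
width: 0.589
gripper_force: 60.0
```

Run:
```python
from ang import *
im=get_image("wrist");cv2.imwrite("pics/w7.png",im)
for q in ["drive","scanner_head"]:
  for r in silhouettes(q,"wrist")[:1]:
    ys,xs=np.nonzero(r["mask"]);c=np.c_[xs,ys].astype(np.float32)
    print(q,r["p"],np.round(r["rect"]))
    if q=="drive": 
        W=ray("wrist",c,.026)[:,:2].astype(np.float32)*1000;print(cv2.minAreaRect(W))
T=get_image("top")
r=silhouettes("drive","top")[0];ys,xs=np.nonzero(r["mask"]);print(cv2.minAreaRect(ray("top",np.c_[xs,ys],.026)[:,:2].astype(np.float32)*1000))
run('pics/v7.png')
a=cv2.imread('pics/v7.png');b=cv2.resize(im,(400,250));c=cv2.resize(T[180:280,260:420],(400,250),interpolation=2)
o=np.hstack([b,c]);a=cv2.copyMakeBorder(a,0,0,0,800-a.shape[1],0);cv2.imwrite('pics/v7.png',np.vstack([a,o]))
```

```text
drive 0.78 [192. 122. 269. 220.]
((522.1961669921875, 8.306556701660156), (146.94329833984375, 105.60630798339844), 5.813889026641846)
scanner_head 0.81 [260. 201. 392. 332.]
((525.515869140625, 5.402523040771484), (148.1163787841797, 105.88459777832031), 5.996683120727539)
8.9 [0.5053 0.144  0.2937] [ 0.6 -0.4 -2.4] [ 0.02  0.12 -0.05]
scanner_butt 0.87 [305.  70. 381. 126.]
scanner_head 0.85 [304.  71. 379. 124.]
[(np.float64(0.711913357400722), np.float64(77.0), 0), (np.float64(0.7119013062409288), np.float64(76.0), 0), (np.float64(0.7093189964157706), np.float64(73.0), 0.006), (np.float64(0.7059884559884559), np.float64(72.0), 0.006), (np.float64(0.7050179211469534), np.float64(74.0), 0.006), (np.float64(0.704382183908046), np.float64(75.0), 0)]
```

View pics/v7.png

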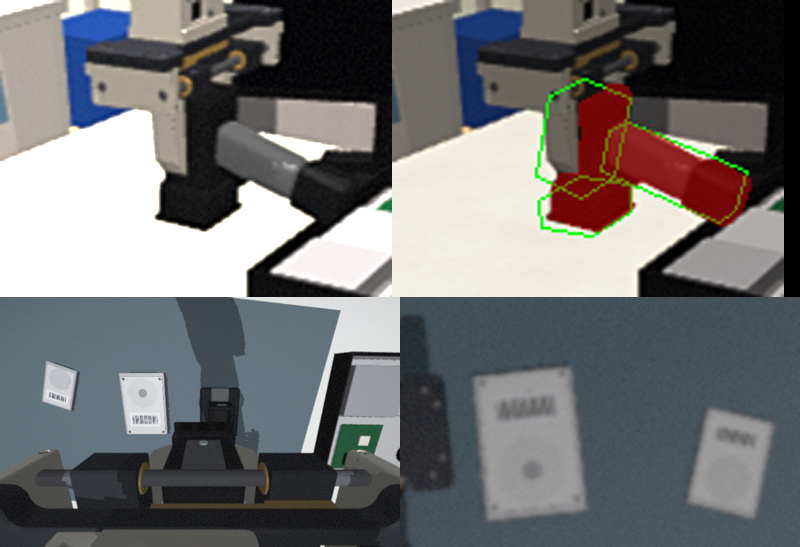

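>>> apply_moves:
  motion:
    - {"x": 0.6, "y": -2, "z": 0, "yaw": 0, "hand": -0.3}
    - {"x": 1.8, "y": -5, "z": 0, "yaw": 0, "hand": -0.3}
    - {"x": 3, "y": -8, "z": -1, "yaw": 0, "hand": -0.3}
    - {"x": 4.2, "y": -11, "z": -3.5, "yaw": 0, "hand": -0.3}
    - {"x": 5, "y": -13, "z": -6.5, "yaw": 0, "hand": -0.3}
    - {"x": 5.2, "y": -13.3, "z": -9.5, "yaw": 0, "hand": -0.3}
    - {"x": 5.2, "y": -13.3, "z": -11, "yaw": 0, "hand": -0.3}
    - {"x": 5.2, "y": -13.3, "z": -11.4, "yaw": 0, "hand": -0.3}
    - {"x": 5.2, "y": -13.3, "z": -11.4, "yaw": 0, "hand": -0.3}
    - {"x": 5.2, "y": -13.3, "z": -11.4, "yaw": 0, "hand": -0.3}

```text
clock: 10.3
position: [0.5592, 0.0113, 0.1818]
ee_rot: [-0.16, 3.136, 0.0]
force: [0.3, 0.2, -2.1]
width: 0.585
gripper_force: 60.0
```

```bash
cat > fit.py <<'E'
from h import *
from scipy.optimize import minimize
cam="scene";s=observe();p=np.array(s["position"]);print(s["clock"],p.round(4),s["ee_rot"],np.round(s["force"],1))
c=get_image(cam);G=p+[0,0,.019];mask=np.zeros((400,640),bool)
for q in ["scanner_butt","scanner_head"]:
    for r in silhouettes(q,cam)[:1]: print(q,round(r["p"],2),np.round(r["rect"])); mask|=r["mask"]
u=np.array([np.cos(np.radians(185.8)),np.sin(np.radians(185.8)),0]);v=np.array([-u[1],u[0],0]);k=np.array([0,0,1.])
def pts(t,dx,dz):
    t=np.radians(t);X=np.cos(t)*u-np.sin(t)*k;Z=np.sin(t)*u+np.cos(t)*k
    f=lambda xs,ys,zs:[G+(x-dx)*X+y*v+(z-dz)*Z for x in xs for y in ys for z in zs]
    g=f((-.021,.013),(-.0145,.0145),(-.11,-.03));b=f((-.023,.015),(-.016,.016),(-.14,-.11))
    t2=np.radians(15);h=[]
    for a in (-.02,0):
        for w in (-.026,.026):
            for y in(-.033,.033): h.append(G+(.069-dx+a*np.cos(t2)+w*np.sin(t2))*X+y*v+(-.018-dz-a*np.sin(t2)+w*np.cos(t2))*Z)
    r=f((-.036,.036),(-.027,.027),(-.023,.023))
    return [np.array(z) for z in (g,b,h,r)]
S=4
big=cv2.resize(mask.astype(np.uint8),None,fx=S,fy=S,interpolation=cv2.INTER_LINEAR)>0
hull=lambda P:cv2.convexHull(((proj(cam,P)+.5)*S).astype(np.float32)).astype(np.int32)
def render(P): 
    m=np.zeros(big.shape,np.uint8);cv2.fillConvexPoly(m,hull(P),1);return m>0
def cost(x,d=False):
    L=[render(P) for P in pts(x[0],x[1]/1e3,x[2]/1e3)];ign=L[3]
    m=(L[0]|L[1]|L[2])&~ign;mm=big&~ign
    return -(m&mm).sum()/(m|mm).sum()
R_=[]
for x0 in ([75,0,0],[80,3,-3],[70,-4,3]):
    r=minimize(cost,x0,method="Nelder-Mead",options=dict(initial_simplex=np.array(x0)+np.array([[0,0,0],[6,0,0],[0,5,0],[0,0,5]]),xatol=.1,fatol=1e-4));print(r.x.round(1),round(r.fun,3));R_.append(r)
x=min(R_,key=lambda r:r.fun).x
L=pts(x[0],x[1]/1e3,x[2]/1e3);hw=np.mean(L[2][4:],0);print("window",hw.round(4))
D=silhouettes("drive",cam)
if D:
    ys,xs=np.nonzero(D[0]["mask"]);print("drive scene",D[0]["p"],D[0]["rect"])
o=cv2.resize(c,None,fx=S,fy=S,interpolation=2)
for P in L: cv2.polylines(o,[hull(P)],1,(0,255,0),1)
ctr=np.array([.525,.0065,.0265]);a=np.radians(5.9);e1=np.array([np.cos(a),np.sin(a),0]);e2=np.array([-e1[1],e1[0],0])
for cc,hx,hy in ((ctr,.0735,.051),(ctr+.035*e1,.017,.037)):
    cv2.polylines(o,[((proj(cam,np.array([cc+i*hx*e1+j*hy*e2 for i,j in((1,1),(1,-1),(-1,-1),(-1,1))]))+.5)*S).astype(np.int32)],1,(0,0,255),1)
q=(proj(cam,hw)[0]*S).astype(int);x0,y0=max(q[0]-400,0),max(q[1]-280,0);cv2.imwrite("pics/v8.png",np.clip(o[y0:y0+560,x0:x0+780]*1.4,0,255).astype(np.uint8))
E
python3 fit.py
```

```text
10.3 [0.5592 0.0113 0.1818] [-1.59594801e-01  3.13573283e+00  4.63329855e-04] [ 0.3  0.2 -2.1]
scanner_butt 0.88 [287. 141. 366. 203.]
scanner_head 0.56 [287. 145. 368. 198.]
[72.2  8.2  3.8] -0.863
[72.5  8.8  4.1] -0.865
[71.6  9.2  4.7] -0.863
window [0.5622 0.0116 0.1367]
drive scene 0.86 [255.5, 210.9, 332.1, 258.3]
```

View pics/v8.png

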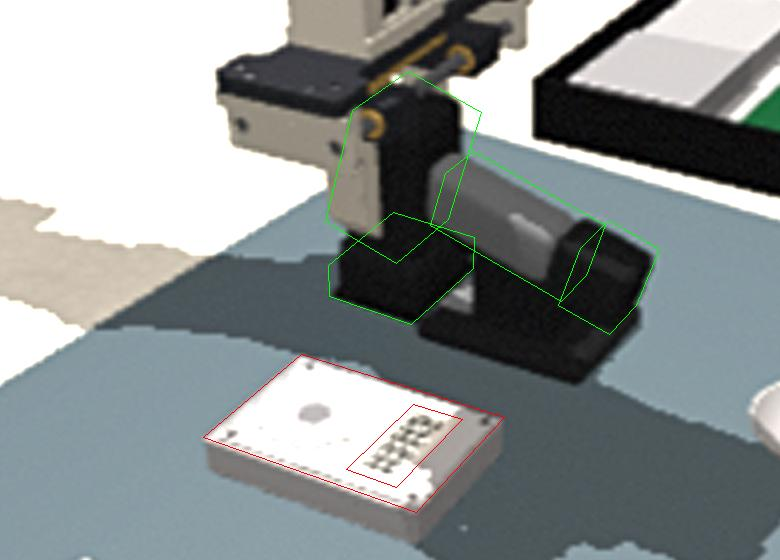

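```bash
cat > line.py <<'E'
from h import *
c=get_image("scene");s=observe();G=np.array(s["position"])+[0,0,.019]
u=np.array([np.cos(np.radians(185.8)),np.sin(np.radians(185.8)),0]);k=np.array([0,0,1.]);v=np.array([-u[1],u[0],0])
w=np.array([.5622,.0116,.1367]);q=(proj("scene",w)[0]*4).astype(int);x0,y0=q[0]-400,q[1]-280
def ax(t):
    t=np.radians(t);return np.cos(t)*u-np.sin(t)*k,np.sin(t)*u+np.cos(t)*k
for t in (68,72,76,80,84):
    X,Z=ax(t);o=[]
    for a,y in((-.021,.0145),(-.021,-.0145),(.013,.0145),(.013,-.0145)):
        P=proj("scene",np.array([G+a*X+y*v-.045*Z,G+a*X+y*v-.105*Z]))*4-[x0,y0];d=P[1]-P[0];o.append((P[0].round().tolist(),round(float(np.degrees(np.arctan2(d[1],d[0]))),1)))
    print(t,o)
g=cv2.resize(cv2.cvtColor(c,cv2.COLOR_BGR2GRAY),None,fx=4,fy=4,interpolation=cv2.INTER_CUBIC)[y0:y0+560,x0:x0+780]
for l in cv2.createLineSegmentDetector().detect(cv2.GaussianBlur(g,(0,0),2))[0][:,0]:
    if l[0]>l[2]: l=l[[2,3,0,1]]
    d=l[2:]-l[:2];n=np.hypot(*d)
    if n>35 and 415<(l[0]+l[2])/2<640 and 130<(l[1]+l[3])/2<340: print(l.round(),round(float(n)),round(float(np.degrees(np.arctan2(d[1],d[0]))),1))
E
python3 line.py
```

```text
68 [([457.0, 204.0], 33.4), ([485.0, 180.0], 33.2), ([437.0, 252.0], 33.8), ([465.0, 228.0], 33.5)]
72 [([456.0, 197.0], 30.1), ([484.0, 174.0], 29.8), ([440.0, 248.0], 30.6), ([468.0, 224.0], 30.3)]
76 [([455.0, 191.0], 26.7), ([483.0, 168.0], 26.4), ([443.0, 244.0], 27.3), ([471.0, 220.0], 26.9)]
80 [([454.0, 185.0], 23.2), ([482.0, 162.0], 22.8), ([446.0, 240.0], 23.8), ([473.0, 216.0], 23.4)]
84 [([452.0, 179.0], 19.5), ([480.0, 156.0], 19.1), ([448.0, 236.0], 20.3), ([475.0, 212.0], 19.8)]
[461. 126. 779. 219.] 332 16.2
[585. 218. 652. 256.] 77 29.4
[512. 183. 574. 219.] 72 30.1
[433. 224. 485. 254.] 60 29.9
[515. 213. 549. 233.] 40 31.2
[464. 156. 512. 183.] 55 29.1
[484. 253. 536. 283.] 60 29.3
```

>>> apply_moves:
  motion:
    - {"x": 0.2, "y": -0.1, "z": -0.3, "yaw": 0, "hand": -0.3}
    - {"x": 0.35, "y": -0.1, "z": -0.5, "yaw": 0, "hand": -0.3}
    - {"x": 0.35, "y": -0.1, "z": -0.5, "yaw": 0, "hand": -0.3}
    - {"x": 0.35, "y": -0.1, "z": -0.5, "yaw": 0, "hand": -0.3}
    - {"x": 0.35, "y": -0.1, "z": -0.5, "yaw": 0, "hand": -0.3}
    - {"x": 0.35, "y": -0.1, "z": -0.5, "yaw": 0, "hand": -0.3}
    - {"x": 0.35, "y": -0.1, "z": -0.5, "yaw": 0, "hand": -0.3}
    - {"x": 0.35, "y": -0.1, "z": -0.5, "yaw": 0, "hand": -0.3}

```text
clock: 11.55
position: [0.5621, 0.0099, 0.1758]
ee_rot: [-0.159, 3.138, 0.0]
force: [-0.6, 0.4, -1.9]
width: 0.586
gripper_force: 60.0
```

```bash
python3 fit.py; python3 line.py | tail -6
```

```text
11.55 [0.5621 0.0099 0.1758] [-1.58907794e-01  3.13755747e+00  6.10789397e-05] [-0.6  0.4 -1.9]
scanner_butt 0.62 [290. 144. 369. 204.]
scanner_head 0.72 [288. 148. 367. 203.]
[72.2  8.9  5.2] -0.871
[72.2  9.1  4.6] -0.872
[72.   8.6  4.5] -0.871
window [0.5653 0.0103 0.1308]
drive scene 0.67 [255.8, 209.0, 330.5, 257.2]
[464. 113. 465. 159.] 46 89.4
[473. 130. 779. 219.] 319 16.2
[594. 234. 651. 265.] 65 29.1
[442. 239. 487. 265.] 52 30.3
[468. 169. 553. 216.] 97 29.2
[487. 265. 539. 295.] 60 30.0
```

```bash
python3 -c "
from cell import *
print(sign_off())"
```

```text
the job is handed in; nothing more can be done
None
```

I handed the job in with the scanner gripped at 60 N, nose down, its window about 10 cm above the large drive's sticker, aimed within about 3 degrees of straight down at the middle of the bars, the wide way of its window along the row; the drive was not touched, and the result of the judging was not shown.

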